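Hang the loaded weighing pan from the spring balance

TASK

Weigh the sample jar: hang the weighing pan, with the jar still standing in it, by its hook from the ring under the spring balance, and leave it hanging free and still. Lower it slowly and let go only when the balance carries just the whole weight, so that it does not drop or bob, and do not pull the balance down to its stop. Leave the flask, the tumbler and the water bottle where they stand.

Things in the scene. Friction and masses are not known exactly. Their poses are not given: they have to be found in the camera images.
- stand: Fixed laboratory stand; origin on the table straight below the balance. Grey base plate 200 x 130 x 10 mm, from x = -30 to +170 mm in this frame; 12 mm upright rod, 630 mm tall, at x = +145 mm; a cross arm at height 571 mm carries the balance. At the start +x points away from the robot (world x within 0.2 rad).
- eye: Upright steel ring under the spring balance: round wire 7 mm thick, 40 mm clear opening. Origin at its centre, 338 mm above the table unloaded; x is the ring's axis (the way through it, level), z up. It swivels freely about the vertical (start: within 0.3 rad of the stand's yaw) and gives way when pushed, swinging with the balance.
- eye_low (a point): The lowest point of the ring's opening, on the upper side of its wire, where a hook comes to bear: 20 mm below the ring's centre, 318 mm above the table unloaded; axes as eye. Above the ring are a 14 mm thick swivel neck and, from 44 to 209 mm above the ring's centre, the balance's 34 mm thick tube; all of it swings on a pivot 229 mm above the ring's centre.
- draw (a joint): Spring of the balance: how far the ring is drawn down, m. 0 unloaded, stop at 0.075; 110 N/m, first moving at about 0.2 N, lightly damped, so it bobs if released before the load is balanced. Pan and jar together weigh 2 to 7.5 N (not known beforehand: the jar may be nearly empty or full), which draws it about 18 to 66 mm.
- pan: Loose steel weighing pan on the table; origin at the centre of its underside, z up. Dish 128 mm across, 24 mm high. Two straps at x = -26 mm rise from the rim at y = +-58 mm to z = 86 mm and slope in to the foot of an upright stem (z = 130 mm), which carries an open hook. At the start +x, the way the hook's tip faces, is within 0.4 rad of world x.
- pan_stem (a point): Where to grip the pan's upright stem: x = -26, z = 162 mm in the pan's frame, axes alike. The stem is 12 mm wide along y, 10 mm thick along x, from z = 130 to 190 mm. Pinched from its -x side with the gripper tilted 30 to 45 degrees from straight down, it leaves the gripper clear of the balance.
- pan_hook (a point): Underside of the top of the pan's hook, where it bears on the ring: x = 0, z = 209.5 mm in the pan's frame, axes alike. The hook is 7 mm round wire leading from the stem's top forward and up, over towards +x and down again; its top is at z = 216.5 mm, its tip at x = +14 mm ends at z = 190.5 mm, its throat is 19 mm wide.
- jar: Closed amber glass sample jar, 54 mm across and 66 mm high, loose, standing in the pan. Origin at the centre of its underside, z up.
- flask: Bystander: black-filled conical filter flask with a white porcelain funnel in its neck, 108 mm across, 262 mm high, loose. Origin at the centre of its underside.
- tumbler: Bystander: drinking glass, 68 mm across, 105 mm high, loose. Origin at the centre of its underside.
- bottle: Bystander: clear water bottle, 64 mm across, 200 mm high, loose. Origin at the centre of its underside.
There are look-alikes about, which are no part of the job. What is meant by the jar is not blue, and is the smaller of those in its own colour. Leave any brown look-alike of the pan alone.

How it is judged (in metres and radians):
At the end, for the whole second after the job is handed in: Pan hangs by its hook in the ring's low point (within 10 mm, contact over 1.5 N, spring drawn over 10 mm), underside over 20 mm above the table, tilt under 0.25 rad, slower than 0.06 m/s; jar upright on its floor (within 0.2 rad of the pan's axis), origins within 40 mm (distance between pan_hook and eye_low below 0.01 m and contact force between pan and eye above 1.5 N and height (world z) of pan above 0.02 m and value of joint draw above 0.01 m and angle between pan's own z axis and vertical below 0.25 rad and z of jar in the frame of pan below 0.015 m and distance between jar and pan below 0.04 m and angle between the z axis of jar and the z axis of pan, either way round below 0.2 rad and linear speed of pan below 0.06 m/s); the robot touches nothing.
It fails at once if the balance is made to drop or bob (its ring moving down faster than 0.10 m/s or springing up faster than 0.12 m/s) (velocity of joint draw above 0.1 m/s or velocity of joint draw below -0.12 m/s).
It fails at once if the balance is pulled to its stop (drawn past 72 mm) (value of joint draw above 0.072 m).
It fails at once if the flask, the tumbler or the bottle is moved more than 20 mm or tipped (distance of any of flask, tumbler, bottle from where it was at the start of the episode above 0.02 m or angle between any of flask, tumbler, bottle's own z axis and vertical above 0.3 rad).
It also fails if it takes over 69 s, if anything falls off the work surface, if the arm or the gripper's body presses on something with over 40 N, if the wrist force passes 120 N, or if a joint passes its speed limit or range.

ROBOT

A 6-joint arm with a two-finger parallel gripper is mounted at the origin on the work surface. World frame = base frame: x ahead of the robot, y to its left, z up, the work surface at z = 0. Lengths are in mm, angles in rad, forces in N, time in s.
With the tool pointing down it reaches from about 350 to 775 mm from the base axis. Payload 7.3 kg.
Tool frame: the origin (TCP) lies on the centre line of the jaws, within the pads' length; the fingertips stand finger_overhang ahead of it and the grasp point (between the pads) lies 8 mm behind it (finger_overhang is the distance from the TCP to the fingertips, in mm); z points along the fingers, y is the line along which they close (so a half turn about z gives the same grasp; the last joint's range is limited). The gripper opens to 92 mm and grips with 3 to 60 N. Pads are 19 mm wide; open, the fingers measure 130 mm over their backs; the gripper's body (75 mm by 190 mm) begins 47 mm behind the grasp point.
Start: joints at [1.177, 0.342, 1.524, -0, 1.275, -0.146], TCP at [128.751, 508.986, 237.741] pointing down, gripper open.
Joint ranges: [-2.53, 2.53], [-0.77, 2.02], [0.04, 2.7], [-1, 4.14], [0.28, 2.66], [-3.11, 3.11]. Speed limits (rad/s): [2.57, 2.57, 3.14, 3.14, 3.14, 3.14].

INTERFACE

Orientations are given as [roll, pitch, yaw] about the fixed x, y, z axes, in that order (R = Rz(yaw) Ry(pitch) Rx(roll)).
In Python, from plant import get_obs, capture, close_job, finger_overhang gives the robot as it stands.
- The arm moves only by the shell command python3 -m inch 'ROWS'. ROWS is JSON, one flat list of numbers, 7 for each row, row after row: the turn, a rotation vector about the tool's x, y, z scaled (see below), then the shift along the tool's x, y, z scaled (see below), then the closure, from -1 (fully open) to 1 (shut). In form: [ax, ay, az, tx, ty, tz, gripper, ax, ay, az, tx, ty, tz, gripper, ...]. A call has 1 to 10 rows; each row shifts and turns the commanded pose from where the row before left it, along the tool's axes as they then stand; what a row does not reach is not made up. The controller multiplies each number of a shift by 0.8 m and each number of a turn by 1.5 rad. A row lasts 1/12 s, in which the tool goes at most 41.7 mm and 7.16 degrees, less where a joint would pass 70% of its speed; a pose out of reach is approached as far as the arm can. A call with a number of a shift or a turn outside -1 to 1 is refused whole. A call with a gripper value outside its range is refused whole. The fingers move at their own pace and stop on an object; the grip force is fixed at half the most. Time passes only in rows, so rows that do not move let the fingers close. It gives the time, the measured TCP pose, the force, the opening and the grip force at its end, in the units of the state.
- get_obs(): the state, without advancing time (a new reading comes with each control period).
- capture(name): name is "scene" or "top" or "wrist"; returns a dict with "image" (420x560x3 uint8, red, green, blue), "mtx" (3x3 intrinsics, pixels), "pose" (4x4, takes a point from camera to world coordinates). Camera axes: x right, y up, looking along -z (the intrinsics and any distortion apply to the point x, -y, -z); pixel columns grow to the right and rows downward; lengths in mm; the calibration is good to about 2 mm. A picture is of the moment at which its call begins. There is no depth.
- close_job(): hands the job in; it is judged then, once.
The state is a dict: "time": time; "joint_positions": joint angles; "dq": joint speeds; "tau": joint torques, N m; "tool_pos": TCP position; "tcp_rot": TCP orientation; "contact_force": force on the tool from outside, world axes, zero at the start; "moment": the same for the moment, N m; "grip_width": finger opening in mm; "finger_force": force on a finger pad.
Only numpy, scipy, OpenCV 4.12 (cv2) and the standard library are available. Lean on these libraries where they do the work, as an engineer would, in place of code of your own. Each camera call takes 0.05 s, during which the arm holds its last target. There are 200 camera calls.

## Working session

There is one attempt and no reset: what is moved stays moved. The work goes in short steps, Python scripts to look and compute and a shell command to move; the robot and the scene stay as the last step left them, time stands still between calls to the robot, and variables do not carry over. Pictures are saved under pics/ and viewed, at most 10 in all, crops included, and the job is handed in when it is done.

```bash
mkdir -p pics
cat > h.py <<'E'
import numpy as np,cv2
from plant import get_obs,capture,finger_overhang
def shot(n,f):
    c=capture(n); cv2.imwrite('pics/'+f+'.png',c['image'][:,:,::-1]); np.savez('pics/'+f+'.npz',**c); return c
def load(f): return np.load('pics/'+f+'.npz',allow_pickle=True)
def ray(c,u,v):
    d=np.linalg.inv(c['mtx'])@[u,v,1]; T=np.array(c['pose']); d=T[:3,:3]@(d*[1,-1,-1]); return T[:3,3],d/np.linalg.norm(d)
def plane(c,u,v,z):
    o,d=ray(c,u,v); return o+d*(z-o[2])/d[2]
def tri(r):
    A=0;b=0
    for o,d in r:
        P=np.eye(3)-np.outer(d,d); A=A+P; b=b+P@o
    x=np.linalg.solve(A,b); return x,[np.linalg.norm((np.eye(3)-np.outer(d,d))@(x-o)) for o,d in r]
def proj(c,p):
    T=np.array(c['pose']); q=T[:3,:3].T@(np.array(p)-T[:3,3]); q=c['mtx']@(q*[1,-1,-1]); return q[:2]/q[2]
E
python3 - <<'E'
from h import *
print(finger_overhang, {k:np.round(v,3) for k,v in get_obs().items()})
ims=[]
for n in('scene','top','wrist'):
    c=shot(n,n+'0'); print(n,c.keys(),np.round(c['mtx'],1).tolist(),np.round(c['pose'],2).tolist())
E
```

```text
11.0 {'time': np.float64(0.0), 'joint_positions': array([ 1.177,  0.343,  1.525,  0.   ,  1.275, -0.146]), 'dq': array([-0.   , -0.   ,  0.002,  0.002,  0.001, -0.   ]), 'tau': array([  0.   , -43.125, -24.422,   0.072,   0.056,  -0.   ]), 'tool_pos': array([128.601, 508.601, 237.035]), 'tcp_rot': array([-3.14 , -0.   ,  2.894]), 'contact_force': array([-0.374,  0.055, -1.144]), 'moment': array([-0.01 ,  0.013, -0.011]), 'finger_force': np.float64(0.0), 'grip_width': np.float64(91.645)}
scene dict_keys(['image', 'mtx', 'pose']) [[502.9, 0.0, 281.8], [0.0, 502.9, 213.7], [0.0, 0.0, 1.0]] [[-0.07, -0.71, 0.7, 1529.81], [1.0, -0.04, 0.06, 53.35], [-0.01, 0.71, 0.71, 1250.09], [0.0, 0.0, 0.0, 1.0]]
top dict_keys(['image', 'mtx', 'pose']) [[401.3, 0.0, 278.3], [0.0, 401.3, 204.6], [0.0, 0.0, 1.0]] [[-0.02, 0.98, -0.18, 252.12], [-1.0, -0.02, -0.01, -35.19], [-0.02, 0.18, 0.98, 1534.34], [0.0, 0.0, 0.0, 1.0]]
wrist dict_keys(['image', 'mtx', 'pose']) [[289.2, 0.0, 281.1], [0.0, 289.2, 204.9], [0.0, 0.0, 1.0]] [[0.25, -0.94, -0.25, 60.64], [0.97, 0.24, 0.07, 526.82], [-0.0, -0.26, 0.96, 385.17], [0.0, 0.0, 0.0, 1.0]]
```

View pics/scene0.png

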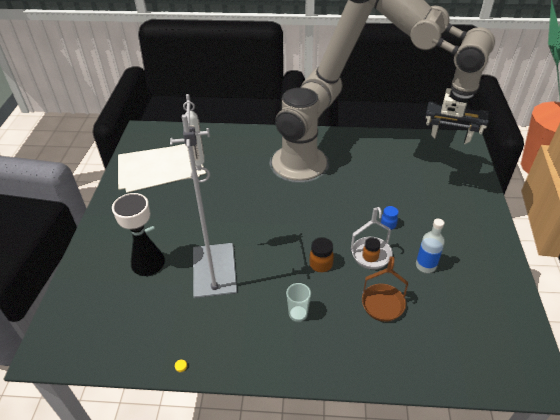

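View pics/top0.png

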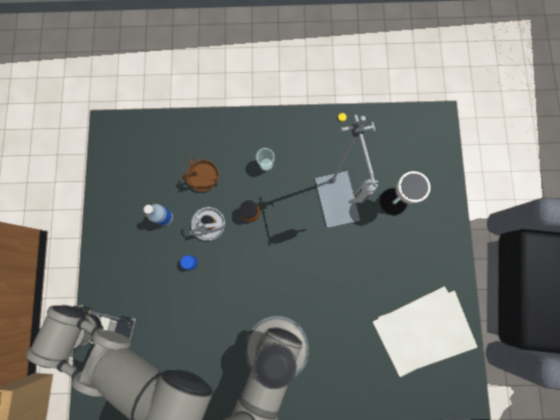

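The scene view shows these candidates:
- **Jars:** an amber jar in the steel pan at (372,250), a larger amber jar on the table at (321,256), and a blue one at (390,216). The jar meant is the small amber one in the steel pan.
- **Pans:** a steel pan at (372,252) and a brown look-alike at (385,300), which I leave alone.
- **Others:** the ring is near (201,175), the flask at (147,250), the tumbler at (298,302) and the bottle at (429,250).

Next I'll check these in one enlarged crop.

Run:
```python
from h import *
s=load('scene0');t=load('top0')
def crop(c,x,y,w,h,k): return cv2.resize(c['image'][y:y+h,x:x+w,::-1],None,fx=k,fy=k,interpolation=cv2.INTER_CUBIC)
a=crop(s,340,195,80,60*5//4,5); b=crop(s,165,125,80,75,5); d=crop(t,165,180,80,75,5)[:225*5//3]; e=crop(t,320,150,80,75,5)
o=np.vstack([np.hstack([a,b]),np.hstack([d,e])]); o=cv2.resize(o,(640,600)) ; print(o.shape); cv2.imwrite('pics/crop1.png',o)
for n,c,u,v,z in[('pan',t,208,224,10),('pan',s,372,255,15),('base',t,337,199,10),('base',s,215,270,10),('flask',s,147,265,0),('tumbler',s,298,312,0),('tumbler',t,265,162,50),('bottle',s,428,265,0),('brown',s,385,303,10),('jar2',s,321,265,0)]: print(n,plane(c,u,v,z).round())
```

```text
(600, 640, 3)
pan [463. 256.  10.]
pan [474. 255.  15.]
base [ 550. -243.   10.]
base [ 560. -238.   10.]
flask [ 545. -461.    0.]
tumbler [693.  29.   0.]
tumbler [693.  32.  50.]
bottle [493. 432.   0.]
brown [653. 284.  10.]
jar2 [512.  94.   0.]
```

View pics/crop1.png

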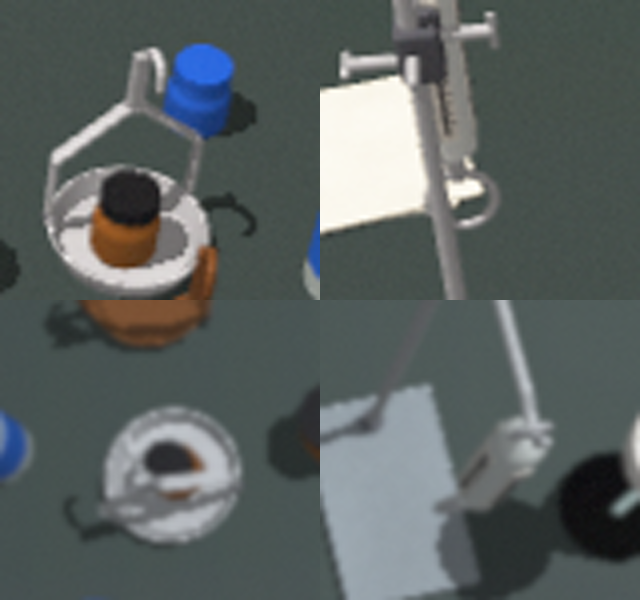

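The crop confirms it: the small black-capped amber jar stands in the steel pan. The hook top is at scene pixel (375,209) and the tip at (380,217). The ring is partly hidden behind the rod, near scene pixel (204,174).

Run:
```python
from h import *
s=load('scene0');t=load('top0')
S=lambda u,v:(340+u/4,195+v/4)
T=lambda u,v:(165+u/4,180+(v-300)/4)
l=plane(s,*S(52,160),86);r=plane(s,*S(198,143),86);print('shoulders',l.round(),r.round())
print('rim centre',plane(s,*S(131,230),20).round(), plane(t,*T(172,474),24).round())
print('stem foot',plane(s,*S(140,103),130).round(),'top',plane(s,*S(140,56),200).round(),'tip',plane(s,*S(160,90),190).round())
l=plane(t,*T(105,510),86);r=plane(t,*T(236,480),86);print('sh top',l.round(),r.round())
B=lambda u,v:(320+(u-320)/4,150+(v-300)/4)
c=[plane(t,*B(*p),10) for p in[(430,385),(478,582),(345,598)]];print('base',np.round(c))
print('yaw',np.arctan2(*(c[0]-c[1])[[1,0]]),np.linalg.norm(c[0]-c[1]),np.linalg.norm(c[2]-c[1]))
rs=(165+(470-320)/4,125+196/4); print('ring scene',rs,plane(s,*rs,338).round(),'top',plane(t,*B(443,507),325).round())
```

```text
shoulders [456. 189.  86.] [432. 305.  86.]
rim centre [468. 258.  20.] [463. 253.  24.]
stem foot [433. 254. 130.] top [453. 244. 200.] tip [478. 259. 190.]
sh top [423. 302.  86.] [448. 183.  86.]
base [[ 659. -289.   10.]
 [ 464. -324.   10.]
 [ 451. -197.   10.]]
yaw 0.18127058111381977 198.52589075172943 128.05926303446688
ring scene (202.5, 174.0) [ 482. -250.  338.] top [ 479. -241.  325.]
```

```bash
cat >> h.py <<'E'
from scipy.spatial.transform import Rotation as Ro
def Rt(yaw,tilt):
    """tool z leans `tilt` deg from down towards heading yaw; tool y = level left of heading"""
    y=np.array([-np.sin(yaw),np.cos(yaw),0]);h=np.array([np.cos(yaw),np.sin(yaw),0]);a=np.radians(tilt)
    z=np.sin(a)*h+[0,0,-np.cos(a)]; return np.column_stack([np.cross(y,z),y,z])
def cur():
    o=get_obs(); return np.array(o['tool_pos']),Ro.from_euler('xyz',o['tcp_rot']).as_matrix(),o
def go(p,R=None,order='shift'):
    """units totals: shift (in frame before/after turn) and turn"""
    P,C,o=cur(); R=C if R is None else R
    rv=Ro.from_matrix(C.T@R).as_rotvec()/1.5; F=C if order=='shift' else R
    sh=F.T@(np.array(p)-P)/800
    print(order,'first: shift',sh.round(4),'rows>=%.1f'%(np.linalg.norm(sh)/.052),' turn',rv.round(4),'rows>=%.1f'%(np.linalg.norm(rv)/.083))
E
python3 - <<'E'
from h import *
go([368,234,260],Rt(.204,40))
E
```

```text
shift first: shift [-0.3743 -0.2595 -0.0283] rows>=8.8  turn [-0.1058 -0.4576 -0.2886] rows>=6.6
```

```bash
python3 -m inch '[0,0,0,-0.0267,-0.0185,-0.002,-1, 0,0,0,-0.0267,-0.0185,-0.002,-1, 0,0,0,-0.0267,-0.0185,-0.002,-1, 0,0,0,-0.0267,-0.0185,-0.002,-1, 0,0,0,-0.0267,-0.0185,-0.002,-1, 0,0,0,-0.0267,-0.0185,-0.002,-1, 0,0,0,-0.0267,-0.0185,-0.002,-1]'
python3 -m inch '[0,0,0,-0.0267,-0.0185,-0.002,-1, 0,0,0,-0.0267,-0.0185,-0.002,-1, 0,0,0,-0.0267,-0.0185,-0.002,-1, 0,0,0,-0.0267,-0.0185,-0.002,-1, 0,0,0,-0.0267,-0.0185,-0.002,-1, 0,0,0,-0.0267,-0.0185,-0.002,-1, 0,0,0,-0.0267,-0.0185,-0.002,-1]'
python3 -m inch '[-0.0132,-0.0572,-0.0361,0,0,0,-1, -0.0132,-0.0572,-0.0361,0,0,0,-1, -0.0132,-0.0572,-0.0361,0,0,0,-1, -0.0132,-0.0572,-0.0361,0,0,0,-1, -0.0132,-0.0572,-0.0361,0,0,0,-1, -0.0132,-0.0572,-0.0361,0,0,0,-1, -0.0132,-0.0572,-0.0361,0,0,0,-1, -0.0132,-0.0572,-0.0361,0,0,0,-1, 0,0,0,0,0,0,-1, 0,0,0,0,0,0,-1]'
python3 - <<'E'
from h import *
go([368,234,260],Rt(.204,40)); o=get_obs(); print(np.round(o['joint_positions'],2),o['tool_pos'],o['contact_force'])
c=shot('wrist','w1')
for n,p in [('stemfoot',[438.5,248.7,130]),('stem162',[438.5,248.7,162]),('stemtop',[438.5,248.7,190])]: print(n,proj(c,p).round())
E
```

```text
time: 0.73
tool_pos: [248.8, 370.7, 248.8]
tcp_rot: [-3.141, -0.0, 2.894]
contact_force: [-0.0, -0.1, 0.3]
grip_width: 91.8
finger_force: 0.0
time: 1.32
tool_pos: [368.4, 233.6, 260.1]
tcp_rot: [-3.142, -0.0, 2.894]
contact_force: [1.1, 0.6, 0.6]
grip_width: 91.7
finger_force: 0.0
time: 2.15
tool_pos: [367.1, 234.4, 259.7]
tcp_rot: [3.141, 0.696, -2.939]
contact_force: [-0.2, 0.6, -0.0]
grip_width: 91.9
finger_force: 0.0
shift first: shift [-0.001  -0.0007  0.0004] rows>=0.0  turn [-0.0001 -0.0014 -0.0008] rows>=0.0
[ 0.54 -0.11  2.21 -0.53  0.43 -0.81] [367.12521904 234.37702739 259.72031063] [-0.1771445   0.57362669 -0.00626278]
stemfoot [280. 169.]
stem162 [280. 194.]
stemtop [280. 219.]
```

View pics/w1.png

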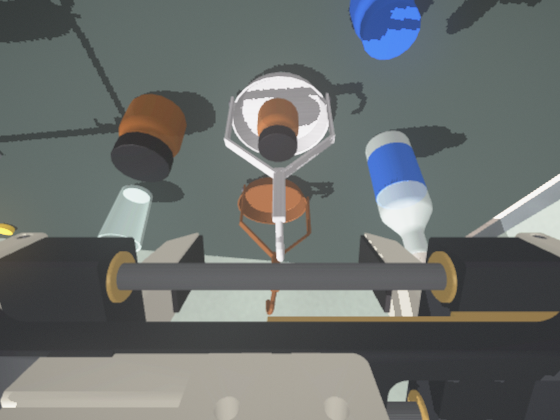

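The wrist view shows the steel pan ahead, its stem midway between the jaws. The foot is at (279,172) and the stem top near (280,222), within 3 px of the prediction. I'll triangulate it against the scene camera.

Run:
```python
from h import *
s=load('scene0');w=load('w1');t=load('top0')
S=lambda u,v:(340+u/4,195+v/4)
f,e=tri([ray(w,279,172),ray(s,*S(140,103))]);print('foot',f.round(1),np.round(e,1))
f2,e=tri([ray(w,225,139),ray(s,*S(198,143))]);print('shoulderA',f2.round(1),np.round(e,1))
f3,e=tri([ray(w,334,136),ray(s,*S(52,160))]);print('shoulderB',f3.round(1),np.round(e,1))
R=Rt(.204,40)
go(np.array([439,249,162])+8*R[:,2],R)
```

```text
foot [438.4 250.3 134.5] [2.8 2.8]
shoulderA [444.8 244.8 104.4] [55.6 55.6]
shoulderB [425.6 247.3  77.8] [57.9 57.9]
shift first: shift [ 0.0099 -0.0007  0.1624] rows>=3.1  turn [ 0.0001 -0.0006 -0.0015] rows>=0.0
```

```bash
python3 -m inch '[0,0,0,0.0012,0,0.0203,-1, 0,0,0,0.0012,0,0.0203,-1, 0,0,0,0.0012,0,0.0203,-1, 0,0,0,0.0012,0,0.0203,-1, 0,0,0,0.0012,0,0.0203,-1, 0,0,0,0.0012,0,0.0203,-1, 0,0,0,0.0012,0,0.0203,-1, 0,0,0,0.0012,0,0.0203,-1,0,0,0,0,0,0,-1,0,0,0,0,0,0,-1]'
python3 - <<'E'
from h import *
c=shot('wrist','w2'); cv2.imwrite('pics/w2c.png',cv2.resize(c['image'][60:360,130:430,::-1],None,fx=2,fy=2))
print(get_obs()['joint_positions'].round(2))
E
```

```text
time: 3.03
tool_pos: [439.3, 265.0, 180.0]
tcp_rot: [-3.108, 0.672, -2.941]
contact_force: [-0.8, -0.1, -0.0]
grip_width: 91.7
finger_force: 0.0
[ 0.53  0.19  2.15 -0.99  0.28 -0.33]
```

View pics/w2c.png

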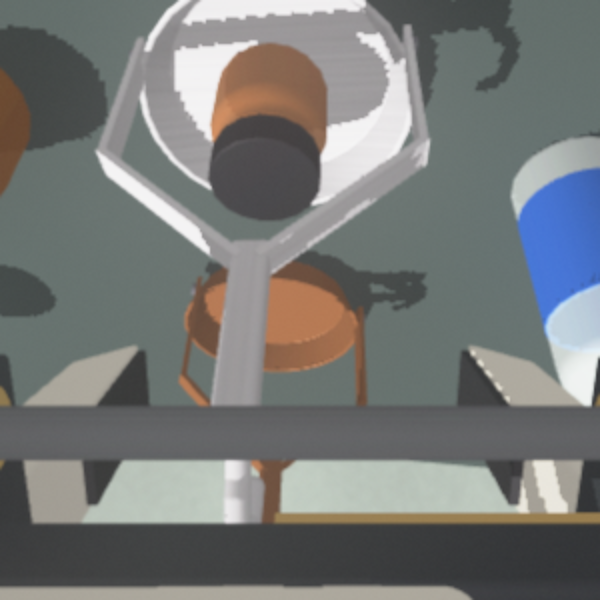

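The arm hit the lower limits of joints 4 and 5, so this tilt can't be reached here. The stem is still centred between the open jaws and untouched. I'll fit the arm's geometry to see which tilts are feasible for both the grasp and the hanging pose.

```bash
cat > kin.py <<'E'
from h import *
from scipy.optimize import least_squares
def rot(a,t): return Ro.from_euler(a,t).as_matrix()
def fk(q,g):
    d1,a1,L2,e,L3,d6=g
    A=rot('z',q[0]); B=A@rot('y',q[1]); C=B@rot('y',q[2])
    p=A@[a1,0,d1]+B@[0,0,L2]+C@[e,0,L3]
    D=C@rot('z',q[3])@rot('y',q[4])@rot('z',q[5]); return p+D@[0,0,d6],D
E
python3 - <<'E'
from kin import *
P,C,o=cur()
D=[([1.177,.342,1.524,0,1.275,-.146],[128.751,508.986,237.741]),([.54,-.11,2.21,-.53,.43,-.81],[367.1,234.4,259.7]),(o['joint_positions'],P)]
for q,p in D[::2]: print(fk(q,(0,)*6)[1].round(3).tolist())
print(C.round(3).tolist())
f=lambda g:np.concatenate([np.concatenate([(fk(q,g)[0]-p) for q,p in D]),(np.array(g)-[350,0,400,0,400,250])*.003])
r=least_squares(f,[350,0,400,0,400,250]);print(r.x.round(1),r.fun.round(1))
np.save('g.npy',r.x)
E
```

```text
[[-0.245, -0.969, 0.0], [-0.969, 0.245, 0.001], [-0.001, -0.0, -1.0]]
[[0.18, -0.767, 0.616], [-0.983, -0.157, 0.092], [0.026, -0.622, -0.782]]
[[-0.767, -0.18, 0.616], [-0.157, 0.983, 0.092], [-0.622, -0.026, -0.782]]
[ -68.5  317.5  236.4 -127.9   89.2   -1.2] [ 70.5 -29.4  14.1   3.6 -11.9 -27.    4.6  -1.8  12.9  -1.3   1.   -0.5
  -0.4  -0.9  -0.8]
```

```bash
python3 - <<'E'
import re
s=open('kin.py').read().replace("d1,a1,L2,e,L3,d6=g","d1,a1,L2,e,L3,d6,b,w=g").replace("[a1,0,d1]","[a1,b,d1]").replace("D=C@rot('z',q[3])@rot('y',q[4])@rot('z',q[5]); return p+D@[0,0,d6],D","E=C@rot('z',q[3])@rot('y',q[4]); D=E@rot('z',q[5]-np.pi/2); return p+E@[w,0,d6],D")
open('kin.py','w').write(s)
E
cat > fit.py <<'E'
from kin import *
P,C,o=cur()
D=[([1.177,.342,1.524,0,1.275,-.146],[128.751,508.986,237.741]),([.54,-.11,2.21,-.53,.43,-.81],[367.1,234.4,259.7]),(o['joint_positions'],P)]
x0=np.array([350,0,400,0,400,300,70,0])
f=lambda g:np.concatenate([np.concatenate([(fk(q,g)[0]-p) for q,p in D]),(g-x0)*[.02,.05,.02,.02,.02,.02,.02,.05]])
r=least_squares(f,x0);print(r.x.round(1),r.fun.round(1))
np.save('g.npy',r.x); print(C.round(3).tolist(),fk(D[2][0],r.x)[1].round(3).tolist())
E
python3 fit.py
python3 - <<'E'
from h import *
R=Rt(.204,15)
go([367,234,260],R)
E
```

```text
[232.7  -5.7 505.3  48.9 384.4 312.2  76.6  -1.9] [-0.2  0.   0.2  0.5 -0.4 -0.3 -0.4  0.3  0.2 -2.3 -0.3  2.1  1.  -0.3
  0.2  0.1 -0.1]
[[-0.767, -0.18, 0.616], [-0.157, 0.983, 0.092], [-0.622, -0.026, -0.782]] [[0.767, 0.18, 0.616], [0.157, -0.983, 0.092], [0.622, 0.026, -0.782]]
shift first: shift [ 0.0126 -0.0244 -0.1368] rows>=2.7  turn [-0.0228  0.2734 -0.0061] rows>=3.3
```

```bash
sed -i "s#q\[5\]-np.pi/2#q[5]+np.pi/2#" kin.py
cat >> kin.py <<'E'
lo=np.array([-2.53,-.77,.04,-1,.28,-3.11])+.03;hi=np.array([2.53,2.02,2.7,4.14,2.66,3.11])-.03
def ik(p,R,flip,g,q0=None):
    best=None
    for q4 in ([np.pi,2.5,3.8] if flip else [0,-.5,.5]):
      for q6 in (-.8,.5,-2.2,2.2):
        x=[np.arctan2(p[1],p[0]),.2,1.8,q4,.8,q6]
        def f(q):
            P,D=fk(q,g); return np.r_[(P-p)/100,Ro.from_matrix(D.T@R).as_rotvec()]
        r=least_squares(f,np.clip(x,lo+.01,hi-.01),bounds=(lo,hi))
        if best is None or r.cost<best[0]: best=(r.cost,r.x)
    return best
E
cat > scan.py <<'E'
from kin import *
import warnings
g=np.load('g.npy'); P,C,o=cur(); print(np.abs(fk(o['joint_positions'],g)[1]-C).max())
for nm,st,yaws in (('grasp',[439,249,162],(.0,.2,.4)),('hang',[459,-255,297],(-.1,.2,.4)),('low',[459,-255,235],(.2,))):
  for yaw in yaws:
    for tilt in (15,20,25,30,35,45):
      R=Rt(yaw,tilt); 
      for fl in (0,1):
        c,q=ik(np.array(st)+8*R[:,2],R,fl,g)
        if c<1e-4: print(nm,yaw,tilt,fl,q.round(2))
E
python3 scan.py
```

```text
6.800116025829084e-16
grasp 0.0 15 0 [ 0.43  0.3   1.88 -0.16  0.73 -1.03]
grasp 0.0 15 1 [ 0.43  0.3   1.88 -0.16  0.73 -1.03]
grasp 0.0 20 0 [ 0.45  0.28  1.94 -0.26  0.62 -0.93]
grasp 0.0 20 1 [ 0.45  0.28  1.94 -0.26  0.62 -0.93]
grasp 0.0 25 0 [ 0.48  0.26  2.   -0.4   0.52 -0.77]
grasp 0.0 25 1 [ 0.48  0.26  2.   -0.4   0.52 -0.77]
grasp 0.0 30 0 [ 0.51  0.25  2.06 -0.62  0.43 -0.54]
grasp 0.0 30 1 [ 0.51  0.25  2.06 -0.62  0.43 -0.54]
grasp 0.0 35 0 [ 0.54  0.26  2.12 -0.94  0.37 -0.21]
grasp 0.0 35 1 [ 0.54  0.26  2.12 -0.94  0.37 -0.21]
grasp 0.2 15 0 [ 0.39  0.29  1.9  -0.08  0.7  -1.32]
grasp 0.2 15 1 [ 0.39  0.29  1.9  -0.08  0.7  -1.32]
grasp 0.2 20 0 [ 0.41  0.26  1.97 -0.13  0.57 -1.27]
grasp 0.2 20 1 [ 0.41  0.26  1.97 -0.13  0.57 -1.27]
grasp 0.2 25 0 [ 0.42  0.24  2.04 -0.21  0.45 -1.18]
grasp 0.2 25 1 [ 0.42  0.24  2.04 -0.21  0.45 -1.18]
grasp 0.2 30 0 [ 0.43  0.23  2.1  -0.37  0.32 -1.01]
grasp 0.2 30 1 [ 0.43  0.23  2.1  -0.37  0.32 -1.01]
grasp 0.4 15 0 [ 0.36  0.28  1.91  0.02  0.69 -1.63]
grasp 0.4 15 1 [ 0.36  0.28  1.91  0.02  0.69 -1.63]
grasp 0.4 20 0 [ 0
[... 1885 characters left out ...]
-1.09  0.2   1.83  0.86  1.2   2.85]
hang 0.4 45 1 [-1.09  0.2   1.83  0.86  1.2   2.85]
low 0.2 15 0 [-0.78  0.26  1.71  0.25  1.04 -2.66]
low 0.2 15 1 [-0.78  0.26  1.71  0.25  1.04 -2.66]
low 0.2 20 0 [-0.83  0.24  1.76  0.36  0.99 -2.77]
low 0.2 20 1 [-0.83  0.24  1.76  0.36  0.99 -2.77]
low 0.2 25 0 [-0.88  0.22  1.81  0.48  0.95 -2.9 ]
low 0.2 25 1 [-0.88  0.22  1.81  0.48  0.95 -2.9 ]
low 0.2 30 0 [-0.93  0.21  1.87  0.6   0.92 -3.03]
low 0.2 30 1 [-0.93  0.21  1.87  0.6   0.92 -3.03]
low 0.2 35 0 [-0.98  0.21  1.92  0.75  0.9   3.08]
low 0.2 35 1 [-0.98  0.21  1.92  0.75  0.9   3.08]
low 0.2 45 0 [-1.07  0.22  2.01  1.    0.93  2.8 ]
low 0.2 45 1 [-1.07  0.22  2.01  1.    0.93  2.8 ]
```

Run:
```python
from h import *
R=Rt(.204,29); go(np.array([439,249.5,162])+8*R[:,2],R,'turn')
```

```text
turn first: shift [ 0.0141 -0.0188  0.0281] rows>=0.7  turn [-0.0232  0.1105 -0.0033] rows>=1.4
```

```bash
python3 -m inch '[-0.0058,0.0276,-0.0008,0,0,0,-1,-0.0058,0.0276,-0.0008,0,0,0,-1,-0.0058,0.0276,-0.0008,0,0,0,-1,-0.0058,0.0276,-0.0008,0,0,0,-1,0,0,0,0.0035,-0.0047,0.007,-1,0,0,0,0.0035,-0.0047,0.007,-1,0,0,0,0.0035,-0.0047,0.007,-1,0,0,0,0.0035,-0.0047,0.007,-1,0,0,0,0,0,0,-1,0,0,0,0,0,0,-1]'
python3 - <<'E'
from h import *
R=Rt(.204,29); go(np.array([439,249.5,162])+8*R[:,2],R,'turn'); o=get_obs();print(o['joint_positions'].round(2),o['contact_force'])
E
```

```text
time: 3.92
tool_pos: [442.2, 249.1, 154.0]
tcp_rot: [-3.135, 0.521, -2.937]
contact_force: [-0.0, 0.6, 0.3]
grip_width: 91.9
finger_force: 0.0
turn first: shift [-0.0016  0.0014 -0.0006] rows>=0.0  turn [-0.0041  0.01    0.    ] rows>=0.1
[ 0.43  0.23  2.1  -0.39  0.32 -1.  ] [-0.00143586  0.55271043  0.30160926]
```

```bash
python3 -m inch '[-0.004,0.01,0,-0.0016,0.0014,0,0,0,0,0,0,0,0,0,0,0,0,0,0,0,0.5,0,0,0,0,0,0,0.7,0,0,0,0,0,0,1,0,0,0,0,0,0,1,0,0,0,0,0,0,1,0,0,0,0,0,0,1,0,0,0,0,0,0,1,0,0,0,0,0,0,1]'
python3 -m inch '[0,0,0,0,0,0,1,0,0,0,0,0,0,1,0,0,0,0,0,0,1,0,0,0,0,0,0,1]'
python3 - <<'E'
from h import *
P,C,o=cur();print(o['joint_positions'].round(2),o['contact_force'],(C.T@[0,0,1]/800*10).round(4))
E
```

```text
time: 4.75
tool_pos: [443.6, 250.9, 155.5]
tcp_rot: [3.141, 0.508, -2.937]
contact_force: [-0.7, -0.1, 0.7]
grip_width: 29.2
finger_force: 0.0
time: 5.08
tool_pos: [443.5, 250.8, 155.5]
tcp_rot: [3.141, 0.507, -2.937]
contact_force: [-0.8, -1.7, 0.9]
grip_width: 11.6
finger_force: 30.0
[ 0.43  0.23  2.09 -0.33  0.34 -1.06] [-0.83359268 -1.66446255  0.92854682] [-0.0061  0.     -0.0109]
```

```bash
python3 -m inch '[0,0,0,-0.0012,0,-0.0022,1,0,0,0,-0.003,0,-0.0055,1,0,0,0,-0.0061,0,-0.0109,1,0,0,0,-0.0061,0,-0.0109,1,0,0,0,-0.0061,0,-0.0109,1,0,0,0,-0.0061,0,-0.0109,1,0,0,0,-0.0061,0,-0.0109,1,0,0,0,-0.0061,0,-0.0109,1,0,0,0,-0.0061,0,-0.0109,1,0,0,0,-0.0061,0,-0.0109,1]'
python3 -m inch '[0,0,0,-0.0061,0,-0.0109,1,0,0,0,-0.0061,0,-0.0109,1,0,0,0,-0.0061,0,-0.0109,1,0,0,0,-0.0061,0,-0.0109,1,0,0,0,-0.0061,0,-0.0109,1,0,0,0,-0.0061,0,-0.0109,1,0,0,0,-0.003,0,-0.0055,1,0,0,0,-0.0012,0,-0.0022,1,0,0,0,0,0,0,1,0,0,0,0,0,0,1]'
python3 -m inch '[0,0,0,0,0,0,1]'
python3 - <<'E'
from h import *
P,C,o=cur();print(P,o['joint_positions'].round(2),o['contact_force'].round(2),o['moment'].round(2))
c=shot('wrist','w3');s=shot('scene','s3');t=shot('top','t3')
k=lambda i,x,y,w,h:cv2.resize(i['image'][y:y+h,x:x+w,::-1],(400,300),interpolation=cv2.INTER_CUBIC)
cv2.imwrite('pics/m3.png',np.vstack([np.hstack([k(c,80,0,400,300),k(s,320,160,120,90)]),np.hstack([k(s,165,125,80,60),k(t,320,150,80,60)])]))
E
```

```text
time: 5.92
tool_pos: [442.8, 250.6, 242.2]
tcp_rot: [3.141, 0.505, -2.937]
contact_force: [0.4, 0.2, -5.5]
grip_width: 11.5
finger_force: 30.0
time: 6.75
tool_pos: [443.3, 250.7, 308.6]
tcp_rot: [3.141, 0.506, -2.937]
contact_force: [0.3, -0.9, -5.6]
grip_width: 11.7
finger_force: 30.0
time: 6.83
tool_pos: [443.3, 250.7, 308.5]
tcp_rot: [3.141, 0.506, -2.937]
contact_force: [0.4, -0.6, -5.6]
grip_width: 12.1
finger_force: 30.0
[443.3408587  250.70675446 308.47195926] [ 0.43  0.02  1.83 -0.15  0.79 -1.27] [ 0.37 -0.62 -5.58] [-0.1   0.87 -0.02]
```

View pics/m3.png

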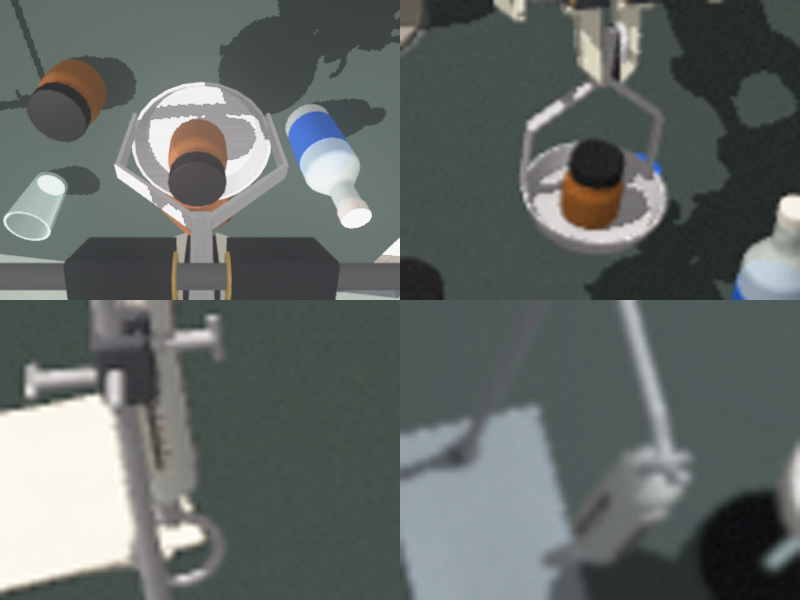

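The pan hangs level in the grip with the jar upright, and it weighs about 6 N, so the spring should draw roughly 54 mm. The ring shows in the scene crop at about (201,175) px, right edge near u = 209.5. I'll locate it from the scene and top views.

Run:
```python
from h import *
s=load('s3');t=load('t3')
for p in [(485,-250),(487,-255),(482,-245)]:
    print(p,'scene',[proj(s,[*p,z]).round(1).tolist() for z in(314.5,338,361.5,382,547)],'top',[proj(t,[*p,z]).round(1).tolist() for z in(314.5,338,382,547)])
def k(i,x,y,w,h,f):
    o=cv2.resize(i['image'][y:y+h,x:x+w,::-1],None,fx=f,fy=f,interpolation=cv2.INTER_CUBIC)
    for a in range(0,w,5): cv2.putText(o,str(x+a),(a*f,8),0,.3,(0,255,255)) if a%10==0 else 0; cv2.line(o,(a*f,10),(a*f,14),(0,255,255),1)
    for a in range(0,h,5): cv2.putText(o,str(y+a),(0,a*f+4),0,.3,(0,255,255))
    return cv2.convertScaleAbs(o,alpha=1.3)
cv2.imwrite('pics/r.png',np.hstack([k(s,180,148,40,50,10),k(t,335,170,40,50,10)]))
```

```text
(485, -250) scene [[203.4, 181.1], [202.4, 174.8], [201.3, 168.3], [200.4, 162.5], [191.9, 110.9]] top [[352.9, 200.3], [354.2, 198.8], [356.8, 195.9], [368.3, 182.6]]
(487, -255) scene [[201.5, 181.5], [200.5, 175.2], [199.4, 168.7], [198.4, 162.9], [189.8, 111.3]] top [[354.5, 199.6], [355.8, 198.1], [358.4, 195.2], [370.2, 181.8]]
(482, -245) scene [[205.3, 180.5], [204.3, 174.1], [203.3, 167.6], [202.4, 161.8], [194.1, 110.2]] top [[351.3, 201.3], [352.6, 199.8], [355.1, 196.9], [366.3, 183.8]]
```

View pics/r.png

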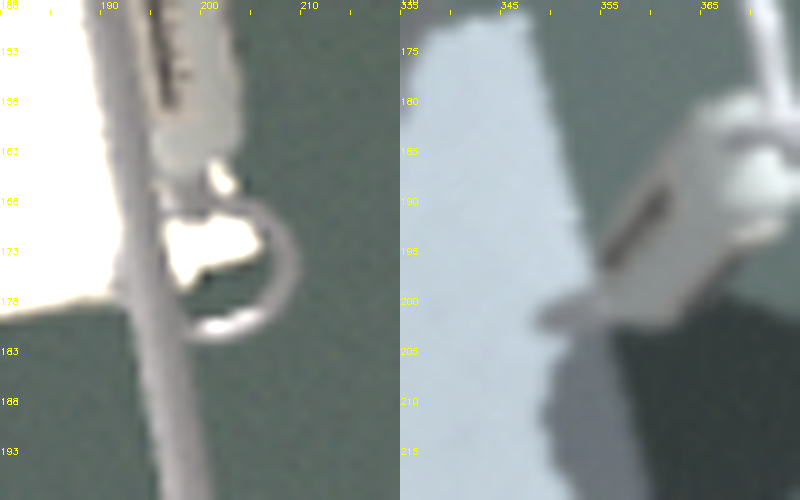

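The scene view shows the ring's right edge at (209,174.5), its top at (200,168) and its bottom at (201.5,181.8). The top view shows its left limb ending at (348.5,202). That puts the ring near (486,-254), yaw about 0.4. I'll check how the pan sits in the grip against predicted pixels, then plan the carry.

Run:
```python
from kin import *
s=load('s3');w=load('w3');g=np.load('g.npy')
P,C,o=cur(); yaw=.204;c,n=np.cos(yaw),np.sin(yaw)
org=P+[20.7,4.4,54]-np.array([0,0,209.5]); print('pan',org)
for pit in(0,.1):
  A=Ro.from_euler('z',yaw).as_matrix()@Ro.from_euler('y',pit).as_matrix()
  st=org+np.array([-26*c,-26*n,162])
  f=lambda q:st+A@(np.array(q)-[-26,0,162])
  for nm,q in dict(shR=(-26,-58,86),shL=(-26,58,86),foot=(-26,0,130),rim=(0,0,24),tip=(14,0,190.5)).items(): print(pit,nm,'scene',proj(s,f(q)).round(1),'wrist',proj(w,f(q)).round(1))
t=load('t3')
for u,v in((348.8,201.7),(348.5,202.3)): print(plane(t,u,v,338).round(),plane(s,200.8,175,338).round())
for yaw in(.1,.2,.3):
  R=Rt(yaw,29)
  for d in(-70,0):
    x=np.array([486+d*np.cos(yaw),-254+d*np.sin(yaw)])
    for z in(344,310,260):
      h=np.array([*x,z]); a=yaw-.204; off=Ro.from_euler('z',a).as_matrix()@[20.7,4.4,54]
      k,q=ik(h-off,R,0,g); print(yaw,d,z,'%.0e'%k,q.round(2),(h-off).round())
```

```text
pan [464.3016804  255.19930581 153.37887693]
0 shR scene [358.8 198.1] wrist [199.5 172.8]
0 shL scene [397.4 194. ] wrist [361.5 172.8]
0 foot scene [380.1 184.8] wrist [280.4 217.5]
0 rim scene [378.  217.2] wrist [280.6 153.9]
0 tip scene [386.9 178. ] wrist [280.4 346.8]
0.1 shR scene [358.2 196.2] wrist [197.3 164.4]
0.1 shL scene [396.7 192.2] wrist [363.7 164.5]
0.1 foot scene [379.8 184.1] wrist [280.4 214.1]
0.1 rim scene [376.6 214.3] wrist [280.6 139.7]
0.1 tip scene [387.  179.8] wrist [280.4 340.9]
[ 476. -233.  338.] [ 486. -254.  338.]
[ 475. -232.  338.] [ 486. -254.  338.]
0.1 -70 344 9e-31 [-1.06  0.04  1.87  0.53  1.07 -2.95] [ 395. -263.  290.]
0.1 -70 310 3e-30 [-1.06  0.08  1.93  0.56  0.99 -3.01] [ 395. -263.  256.]
0.1 -70 260 9e-05 [-1.05  0.15  2.01  0.6   0.87 -3.08] [ 395. -263.  206.]
0.1 0 344 4e-30 [-0.9   0.13  1.77  0.5   1.01 -2.79] [ 465. -256.  290.]
0.1 0 310 2e-30 [-0.9   0.16  1.83  0.53  0.93 -2.84] [ 465. -256.  256.]
0.1 0 260 2e-30 [-0.9   0.23  1.91  0.6   0.81 -2.94] [ 465. -256.  206.]
0.2 -70 344 2e-29 [-1.08  0.08  1.83  0.54  1.14 -3.06] [ 397. -272.  290.]
0.2 -70 310 2e-04 [-1.07  0.12  1.88  0.54  1.05 -3.08] [ 397. -272.  256.]
0.2 -70 260 3e-22 [-1.08  0.18  1.96  0.61  0.94  3.08] [ 397. -272.  206.]
0.2 0 344 2e-31 [-0.92  0.15  1.74  0.52  1.07 -2.9 ] [ 465. -258.  290.]
0.2 0 310 5e-30 [-0.92  0.19  1.8   0.55  0.99 -2.96] [ 465. -258.  256.]
0.2 0 260 2e-26 [-0.92  0.25  1.88  0.6   0.88 -3.05] [ 465. -258.  206.]
0.3 -70 344 5e-04 [-1.11  0.12  1.79  0.57  1.2   3.08] [ 399. -281.  290.]
0.3 -70 310 1e-20 [-1.09  0.16  1.84  0.56  1.12  3.08] [ 399. -281.  256.]
0.3 -70 260 3e-29 [-1.09  0.22  1.91  0.6   1.    2.99] [ 399. -281.  206.]
0.3 0 344 3e-30 [-0.93  0.18  1.71  0.53  1.13 -3.  ] [ 466. -260.  290.]
0.3 0 310 6e-29 [-0.93  0.21  1.77  0.55  1.05 -3.06] [ 466. -260.  256.]
0.3 0 260 5e-04 [-0.95  0.27  1.85  0.64  0.94  3.08] [ 466. -260.  206.]
```

Run:
```python
from kin import *
g=np.load('g.npy'); go([397,-267,300],Rt(.15,29))
for s in(.25,.5,.75):
  p=np.array([443,251,308])*(1-s)+s*np.array([397,-267,300]); print(ik(p,Rt(.2,29),0,g))
```

```text
shift first: shift [ 0.1701 -0.6219 -0.0819] rows>=12.5  turn [0.0178 0.0004 0.0317] rows>=0.4
(np.float64(3.55471104452436e-30), array([ 0.05255145, -0.12521109,  1.98350135,  0.10100837,  0.78432465,
       -1.7715989 ]))
(np.float64(5.429993150954625e-31), array([-0.42047537, -0.17524406,  2.02779235,  0.36828445,  0.89941568,
       -2.36500731]))
(np.float64(1.952487349256551e-30), array([-0.82069248, -0.09639026,  1.96888316,  0.49817496,  1.04502017,
       -2.79658777]))
```

```bash
python3 -m inch '[0,0,0,0.0018,-0.0065,-0.0009,1,0,0,0,0.0035,-0.013,-0.0017,1,0,0,0,0.0053,-0.0194,-0.0026,1,0,0,0,0.0071,-0.0259,-0.0034,1,0,0,0,0.0071,-0.0259,-0.0034,1,0,0,0,0.0071,-0.0259,-0.0034,1,0,0,0,0.0071,-0.0259,-0.0034,1,0,0,0,0.0071,-0.0259,-0.0034,1,0,0,0,0.0071,-0.0259,-0.0034,1,0,0,0,0.0071,-0.0259,-0.0034,1]' | sed -n 2p
python3 -m inch '[0,0,0,0.0071,-0.0259,-0.0034,1,0,0,0,0.0071,-0.0259,-0.0034,1,0,0,0,0.0071,-0.0259,-0.0034,1,0,0,0,0.0071,-0.0259,-0.0034,1,0,0,0,0.0071,-0.0259,-0.0034,1,0,0,0,0.0071,-0.0259,-0.0034,1,0,0,0,0.0071,-0.0259,-0.0034,1,0,0,0,0.0071,-0.0259,-0.0034,1,0,0,0,0.0071,-0.0259,-0.0034,1,0,0,0,0.0071,-0.0259,-0.0034,1]' | sed -n 2p
python3 -m inch '[0,0,0,0.0071,-0.0259,-0.0034,1,0,0,0,0.0071,-0.0259,-0.0034,1,0,0,0,0.0071,-0.0259,-0.0034,1,0,0,0,0.0071,-0.0259,-0.0034,1,0,0,0,0.0053,-0.0194,-0.0026,1,0,0,0,0.0035,-0.013,-0.0017,1,0,0,0,0.0018,-0.0065,-0.0009,1,0.006,0,0.0106,0,0,0,1,0.006,0,0.0106,0,0,0,1,0.006,0,0.0106,0,0,0,1]'
python3 -m inch '[0,0,0,0,0,0,1,0,0,0,0,0,0,1,0,0,0,0,0,0,1,0,0,0,0,0,0,1]'
python3 - <<'E'
from h import *
P,C,o=cur();print(o['joint_positions'].round(2),o['contact_force'].round(2)); go([397,-267,300],Rt(.15,29))
s=shot('scene','s4');t=shot('top','t4')
off=Ro.from_euler('z',-.054).as_matrix()@[20.7,4.4,54]; h=P+off; hd=np.array([np.cos(.15),np.sin(.15),0])
for n,q in dict(hooktop=h+[0,0,7],tip=h+14*hd-[0,0,19]).items(): print(n,q.round(),proj(s,q).round(1),proj(t,q).round(1))
k=lambda i,x,y,w,h:cv2.resize(i['image'][y:y+h,x:x+w,::-1],None,fx=8,fy=8,interpolation=cv2.INTER_CUBIC)
cv2.imwrite('pics/a4.png',np.hstack([k(s,175,135,50,70),k(t,320,180,50,70)]))
E
```

```text
tool_pos: [426.8, 66.3, 306.3]
tool_pos: [407.1, -149.9, 302.4]
time: 9.48
tool_pos: [397.0, -265.7, 300.1]
tcp_rot: [3.141, 0.508, -2.993]
contact_force: [-0.1, 0.2, -5.6]
grip_width: 12.0
finger_force: 30.0
time: 9.82
tool_pos: [397.2, -266.4, 300.3]
tcp_rot: [-3.141, 0.508, -2.991]
contact_force: [0.4, -0.1, -5.4]
grip_width: 11.6
finger_force: 30.0
[-1.06  0.05  1.83  0.53  1.13 -2.98] [ 0.39 -0.13 -5.36]
shift first: shift [ 0.0005 -0.0007  0.0002] rows>=0.0  turn [-0.      0.0012  0.0002] rows>=0.0
hooktop [ 418. -263.  361.] [201. 153.] [361.3 219.5]
tip [ 432. -261.  335.] [202.  163.2] [358.7 216.2]
```

View pics/a4.png

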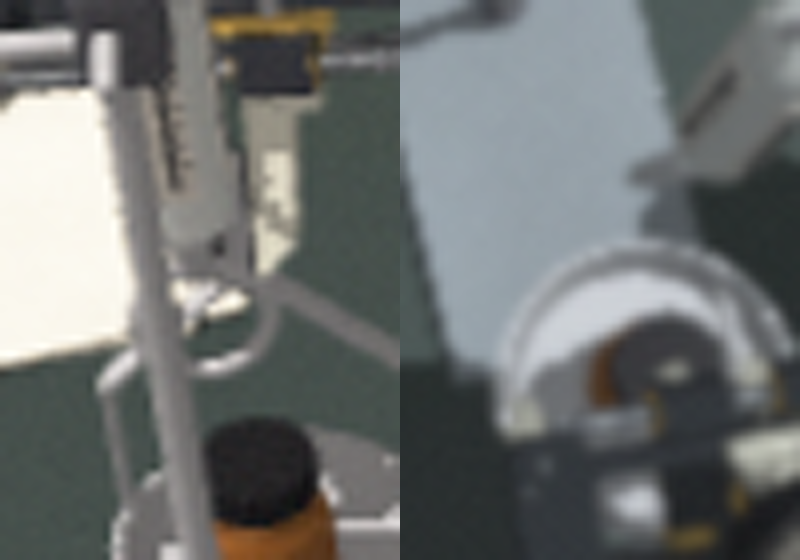

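Scene: the pan, with the jar upright, is behind the ring, and the hook is hidden by the balance tube. Top: a grey wire runs from (360.3,215.6) to (364.4,226), near the predicted hook at (358.7–361.3, 216–219.5). I'll check the projections of the pan's features before going in.

Run:
```python
from h import *
s=load('s4');t=load('t4');P,C,o=cur();yaw=.15
st=P+Ro.from_euler('z',-.054).as_matrix()@[20.7,4.4,54]-26*np.array([np.cos(yaw),np.sin(yaw),0])-[0,0,47.5]
for pit in(0,.08):
  A=Ro.from_euler('zy',[yaw,0]).as_matrix()@Ro.from_euler('y',pit).as_matrix(); f=lambda q:st+A@(np.array(q)-[-26,0,162])
  for nm,q in dict(shR=(-26,-58,86),shL=(-26,58,86),foot=(-26,0,130),rim=(0,0,24),rimfront=(64,0,24),rimR=(0,-64,24),rimL=(0,64,24),tip=(14,0,190.5),hooktop=(0,0,216),stemtop=(-26,0,190)).items():
    a=proj(s,f(q));b=proj(t,f(q));print(pit,nm,'scene crop',((a-[175,135])*8).round(),'top crop',((b-[320,180])*8+[400,0]).round())
c=np.array([486,-254,338]);print('eye top',((proj(t,c)-[320,180])*8+[400,0]).round(),'scene',((proj(s,c)-[175,135])*8).round())
```

```text
0 shR scene crop [100. 381.] top crop [824. 400.]
0 shL scene crop [404. 362.] top crop [543. 449.]
0 foot scene crop [239. 283.] top crop [703. 412.]
0 rim scene crop [270. 535.] top crop [646. 381.]
0 rimfront scene crop [266. 652.] top crop [616. 235.]
0 rimR scene crop [104. 546.] top crop [794. 356.]
0 rimL scene crop [434. 524.] top crop [499. 407.]
0 tip scene crop [215. 226.] top crop [710. 290.]
0 hooktop scene crop [207. 145.] top crop [730. 316.]
0 stemtop scene crop [219. 157.] top crop [732. 394.]
0.08 shR scene crop [101. 370.] top crop [827. 415.]
0.08 shL scene crop [404. 351.] top crop [546. 464.]
0.08 foot scene crop [239. 279.] top crop [705. 419.]
0.08 rim scene crop [271. 519.] top crop [651. 407.]
0.08 rimfront scene crop [269. 643.] top crop [619. 263.]
0.08 rimR scene crop [106. 529.] top crop [798. 381.]
0.08 rimL scene crop [435. 508.] top crop [503. 433.]
0.08 tip scene crop [216. 237.] top crop [707. 285.]
0.08 hooktop scene crop [208. 158.] top crop [727. 306.]
0.08 stemtop scene crop [219. 161.] top crop [730. 388.]
eye top [684. 148.] scene [207. 320.]
```

The shoulders match the zero-pitch prediction within about 1 px, so the pan hangs square and the hook is where I computed. Next I lower to passing height and go in.

Run:
```python
from h import *
P,C,o=cur(); go([P[0],P[1],289]); print((C.T@(np.array([465,-255.3,289])-[P[0],P[1],289])/800).round(4))
```

```text
shift first: shift [0.0068 0.     0.0122] rows>=0.3  turn [0. 0. 0.] rows>=0.0
[-0.0752  0.0014  0.0418]
```

```bash
python3 -m inch '[0,0,0,0.0023,0,0.0041,1,0,0,0,0.0023,0,0.0041,1,0,0,0,0.0023,0,0.0041,1,0,0,0,-0.0054,0.0001,0.003,1,0,0,0,-0.0054,0.0001,0.003,1,0,0,0,-0.0054,0.0001,0.003,1,0,0,0,-0.0054,0.0001,0.003,1,0,0,0,-0.0054,0.0001,0.003,1,0,0,0,-0.0054,0.0001,0.003,1,0,0,0,-0.0054,0.0001,0.003,1]'
python3 -m inch '[0,0,0,0,0,0,1]'
python3 - <<'E'
from h import *
P,C,o=cur();print(P.round(1),o['contact_force'].round(2)); go([465,-255.3,289],Rt(.15,29))
s=shot('scene','s5');t=shot('top','t5')
k=lambda i,x,y,w,h:cv2.resize(i['image'][y:y+h,x:x+w,::-1],None,fx=10,fy=10,interpolation=cv2.INTER_CUBIC)
cv2.imwrite('pics/a5.png',np.hstack([k(s,180,148,40,50),k(t,335,180,40,50)]))
off=[20.9,3.3,54];h=P+off; hd=np.array([np.cos(.15),np.sin(.15),0])
for n,q in dict(hooktop=h+[0,0,7],tip=h+14*hd-[0,0,19],stemtop=h-26*hd-[0,0,20],eye=np.array([486,-253,338])).items(): print(n,q.round(),((proj(s,q)-[180,148])*10).round(),((proj(t,q)-[335,180])*10+[400,0]).round())
E
```

```text
time: 10.75
tool_pos: [431.8, -260.9, 288.9]
tcp_rot: [3.142, 0.508, -2.992]
contact_force: [-0.9, 0.0, -6.9]
grip_width: 11.6
finger_force: 30.0
time: 10.83
tool_pos: [432.0, -260.8, 289.0]
tcp_rot: [3.142, 0.508, -2.991]
contact_force: [-1.0, -0.6, -6.2]
grip_width: 11.7
finger_force: 30.0
[ 432.  -260.8  289. ] [-0.97 -0.58 -6.18]
shift first: shift [-0.0365  0.0006  0.0203] rows>=0.8  turn [0.0002 0.0014 0.0002] rows>=0.0
hooktop [ 453. -257.  350.] [212. 160.] [630. 285.]
tip [ 467. -255.  324.] [223. 263.] [605. 255.]
stemtop [ 427. -261.  323.] [227. 175.] [631. 383.]
eye [ 486 -253  338] [212. 270.] [602. 185.]
```

View pics/a5.png

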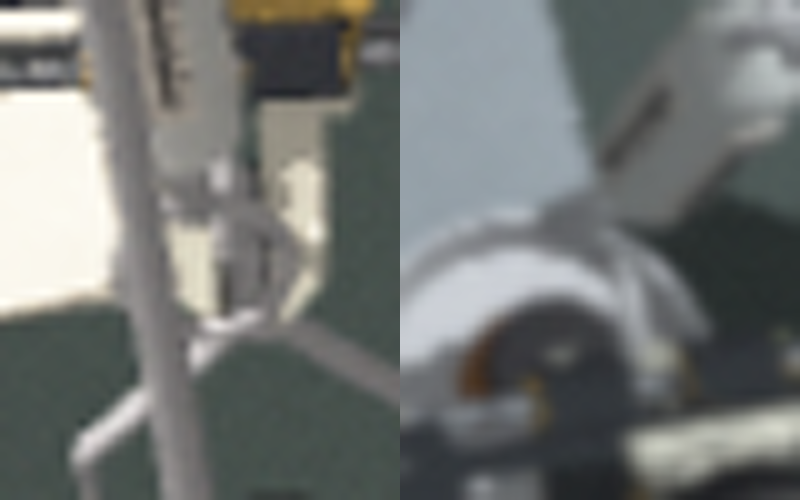

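Scene: the hook's vertical wire, near (204,174), lies inside the ring, whose right edge is at (210,175) and bottom at (203.5,181). Laterally it's centred within about 4 mm. I'm continuing through the ring.

```bash
python3 -m inch '[0,0,0,-0.0046,-0.0002,0.0025,1,0,0,0,-0.0046,-0.0002,0.0025,1,0,0,0,-0.0046,-0.0001,0.0025,1,0,0,0,-0.0046,-0.0001,0.0025,1,0,0,0,0,0,0,1]'
python3 -m inch '[0,0,0,-0.0046,-0.0001,0.0025,1,0,0,0,-0.0046,-0.0001,0.0025,1,0,0,0,-0.0046,-0.0001,0.0025,1,0,0,0,-0.0046,-0.0001,0.0025,1,0,0,0,0,0,0,1,0,0,0,0,0,0,1]'
python3 - <<'E'
from h import *
P,C,o=cur();print(P.round(1),o['contact_force'].round(2),o['moment'].round(2),o['joint_positions'].round(2))
s=shot('scene','s6');t=shot('top','t6')
k=lambda i,x,y,w,h:cv2.resize(i['image'][y:y+h,x:x+w,::-1],None,fx=10,fy=10,interpolation=cv2.INTER_CUBIC)
cv2.imwrite('pics/a6.png',np.hstack([k(s,180,148,40,50),k(t,335,180,40,50)]))
a=load('s5')['image'].astype(int);b=s['image'].astype(int)
# row profile of the ring bottom (right of rod) before/after
for u in(203,206): print(u,a[176:188,u].mean(1).round().tolist(),b[176:188,u].mean(1).round().tolist())
E
```

```text
time: 11.35
tool_pos: [448.5, -258.9, 289.1]
tcp_rot: [-3.142, 0.508, -2.991]
contact_force: [-0.3, -0.3, -5.4]
grip_width: 11.7
finger_force: 30.0
time: 11.85
tool_pos: [464.6, -256.7, 289.1]
tcp_rot: [3.141, 0.508, -2.991]
contact_force: [-1.7, 0.2, -6.5]
grip_width: 11.6
finger_force: 30.0
[ 464.6 -256.7  289.1] [-1.7   0.23 -6.48] [-0.12  0.85 -0.04] [-0.9   0.14  1.76  0.51  1.04 -2.84]
203 [99.0, 99.0, 103.0, 150.0, 186.0, 135.0, 97.0, 81.0, 74.0, 74.0, 76.0, 76.0] [112.0, 109.0, 114.0, 154.0, 151.0, 119.0, 113.0, 111.0, 107.0, 101.0, 99.0, 103.0]
206 [95.0, 110.0, 119.0, 134.0, 118.0, 117.0, 87.0, 75.0, 75.0, 76.0, 78.0, 77.0] [112.0, 108.0, 120.0, 117.0, 148.0, 129.0, 123.0, 123.0, 127.0, 93.0, 78.0, 78.0]
```

```bash
python3 -m inch '[0,0,0,0.0018,0,0.0033,1,0,0,0,0.0018,0,0.0033,1,0,0,0,0.0018,0,0.0033,1,0,0,0,0.0018,0,0.0033,1,0,0,0,0.0018,0,0.0033,1,0,0,0,0.0018,0,0.0033,1,0,0,0,0.0018,0,0.0033,1,0,0,0,0,0,0,1]' | sed -n 2,4p
for i in 1 2 3; do python3 -m inch '[0,0,0,0.0018,0,0.0033,1,0,0,0,0.0018,0,0.0033,1,0,0,0,0.0018,0,0.0033,1,0,0,0,0,0,0,1]' | sed -n 2,4p; done
python3 - <<'E'
from h import *
for i in range(3):
    o=get_obs(); print(o['contact_force'].round(2),o['moment'].round(2)); shot('scene','s7') if i<2 else 0
s=load('s7')['image'].astype(int)
for u in(203,206): print(u,s[174:190,u].mean(1).round().tolist())
E
```

```text
tool_pos: [464.3, -256.6, 267.3]
tcp_rot: [3.14, 0.507, -2.993]
contact_force: [0.4, 0.5, -6.1]
tool_pos: [464.5, -256.6, 258.5]
tcp_rot: [3.141, 0.507, -2.992]
contact_force: [0.8, 1.1, -5.6]
tool_pos: [464.6, -256.6, 249.5]
tcp_rot: [3.141, 0.507, -2.992]
contact_force: [0.4, 0.0, -4.1]
tool_pos: [464.6, -256.6, 240.5]
tcp_rot: [3.141, 0.507, -2.992]
contact_force: [-0.1, -0.6, -3.3]
[-0.09 -0.56 -3.27] [ 0.    0.55 -0.  ]
[-0.19  0.1  -2.44] [-0.07  0.61 -0.02]
[ 0.48 -0.5  -2.95] [-0.04  0.59  0.02]
203 [135.0, 118.0, 91.0, 77.0, 76.0, 75.0, 79.0, 79.0, 81.0, 108.0, 112.0, 190.0, 203.0, 203.0, 208.0, 192.0]
206 [78.0, 110.0, 117.0, 89.0, 67.0, 74.0, 76.0, 75.0, 75.0, 75.0, 89.0, 116.0, 132.0, 113.0, 110.0, 110.0]
```

The hook bears: the load on the wrist falls about 1 N per 9 mm, which matches the spring rate. I'll lower further, averaging the force readings.

```bash
cat > avg.py <<'E'
from h import *
F=[]
for i in range(14): F.append(get_obs()['contact_force'].copy()); capture('wrist')
F=np.array(F);o=get_obs();print(o['time'],o['tool_pos'].round(1),F.mean(0).round(2),(F.std(0)/14**.5).round(2),o['joint_positions'].round(2))
E
python3 avg.py
python3 -m inch '[0,0,0,0.0018,0,0.0033,1,0,0,0,0.0018,0,0.0033,1,0,0,0,0.0018,0,0.0033,1,0,0,0,0.0018,0,0.0033,1,0,0,0,0.0018,0,0.0033,1,0,0,0,0,0,0,1,0,0,0,0,0,0,1]' | sed -n 2,4p
python3 avg.py
```

```text
14.4167 [ 464.8 -256.8  241.1] [ 0.02 -0.18 -2.85] [0.15 0.12 0.07] [-0.9   0.19  1.84  0.56  0.92 -2.93]
tool_pos: [465.0, -256.7, 226.0]
tcp_rot: [3.141, 0.508, -2.992]
contact_force: [-0.9, -0.2, -0.5]
15.7 [ 464.9 -256.7  226.1] [ 0.15  0.02 -1.14] [0.13 0.15 0.12] [-0.9   0.21  1.86  0.58  0.89 -2.95]
```

```bash
python3 -m inch '[0,0,0,0.0017,0,0.003,1,0,0,0,0.0017,0,0.003,1,0,0,0,0.0017,0,0.003,1,0,0,0,0.0017,0,0.003,1,0,0,0,0,0,0,1,0,0,0,0,0,0,1]' | sed -n 2,4p
python3 avg.py; python3 -c "
from h import *
shot('scene','s8');shot('wrist','w8')
c=load('s8');w=load('w8');t=shot('top','t8')
k=lambda i,x,y,w,h:cv2.resize(i['image'][y:y+h,x:x+w,::-1],(400,400*h//w),interpolation=cv2.INTER_CUBIC)
cv2.imwrite('pics/f8.png',np.hstack([np.vstack([k(c,170,140,80,60),k(w,80,0,400,300)]),np.vstack([k(t,325,165,60,45),k(c,170,160,100,75)])]))"
```

```text
tool_pos: [464.8, -256.7, 214.9]
tcp_rot: [3.141, 0.508, -2.992]
contact_force: [0.5, 0.3, 0.0]
16.9 [ 464.9 -256.8  215.1] [ 0.04 -0.18  0.07] [0.11 0.17 0.2 ] [-0.9   0.22  1.88  0.59  0.86 -2.98]
```

View pics/f8.png

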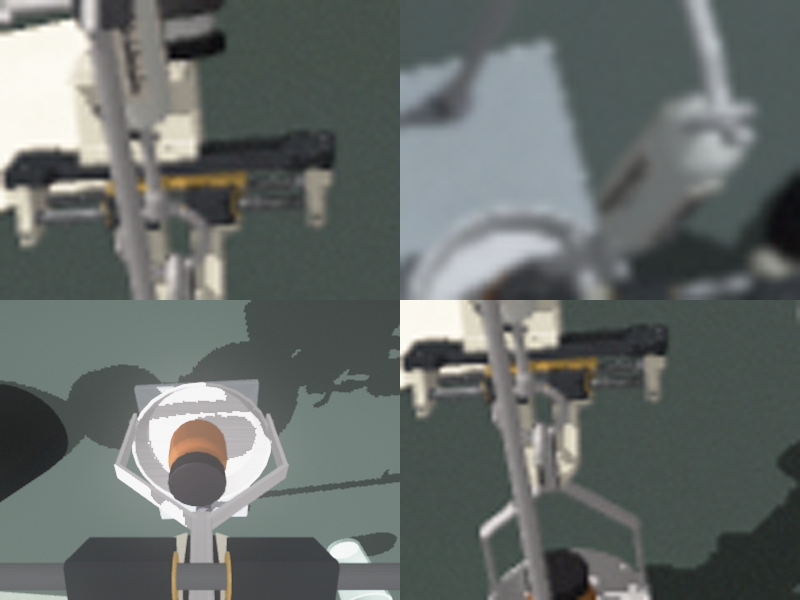

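The picture shows the hook through the ring, the jar upright in the pan and the jaws still on the stem. The residual force is about 0.07 N, so I'm letting go in gentle steps.

```bash
python3 -m inch '[0,0,0,0,0,0,0.7,0,0,0,0,0,0,0.65,0,0,0,0,0,0,0.6,0,0,0,0,0,0,0.5,0,0,0,0,0,0,0.4,0,0,0,0,0,0,0.3,0,0,0,0,0,0,0.3,0,0,0,0,0,0,0.3]'
python3 avg.py
python3 - <<'E'
from h import *
s=shot('scene','s9'); a=load('s8')['image'].astype(float);b=s['image'].astype(float)
g=lambda i:np.float32(i[190:240,175:235].mean(2)); print('scene shift px',cv2.phaseCorrelate(g(a),g(b)))
w=load('w8')['image'].astype(float);v=shot('wrist','w9')['image'].astype(float)
print('wrist shift',cv2.phaseCorrelate(np.float32(w[80:220,190:370].mean(2)),np.float32(v[80:220,190:370].mean(2))))
E
```

```text
time: 17.72
tool_pos: [464.9, -256.7, 215.1]
tcp_rot: [3.141, 0.508, -2.992]
contact_force: [-0.0, 0.8, -0.2]
grip_width: 31.8
finger_force: 0.0
18.4167 [ 464.8 -256.8  215. ] [-0.05 -0.19 -0.07] [0.14 0.2  0.06] [-0.9   0.22  1.88  0.59  0.86 -2.98]
scene shift px ((-0.157395938305811, -0.01888819302816458), 0.74440340979894)
wrist shift ((0.15590304905532548, -0.40442243933357247), 0.84895657668879)
```

```bash
python3 -m inch '[0,0,0,0,0,0,-0.3,0,0,0,0,0,0,-0.3,0,0,0,0,0,0,-0.3,0,0,0,0,0,-0.005,-0.3,0,0,0,0,0,-0.01,-0.3,0,0,0,0,0,-0.015,-0.3,0,0,0,0,0,-0.015,-0.3,0,0,0,0,0,-0.015,-0.3,0,0,0,0,0,-0.015,-0.3,0,0,0,0,0,-0.015,-0.3]'
python3 -m inch '[0,0,0,0,0,-0.02,-0.3,0,0,0,0,0,-0.02,-0.3,0,0,0,0,0,-0.02,-0.3,0,0,0,0,0,-0.02,-0.3,0,0,0,0,0,-0.01,-0.3,0,0,0,0,0,0,-0.3]'
python3 - <<'E'
from h import *
I=[]
for i in range(20): I.append(np.float32(capture('scene')['image'].mean(2)))
for r,n in(((190,245,180,240),'pan'),):
    print([tuple(np.round(cv2.phaseCorrelate(I[0][r[0]:r[1],r[2]:r[3]],x[r[0]:r[1],r[2]:r[3]])[0],2)) for x in I[::3]])
a=np.float32(load('s9')['image'].mean(2)); print(cv2.phaseCorrelate(a[190:245,180:240],I[-1][190:245,180:240]))
s=load('s9')['image'].astype(float)
c=shot('scene','s10'); d=np.abs(np.float32(c['image'])-np.float32(load('scene0')['image'])).mean(2)
for n,r in dict(flask=(190,275,110,165),tumbler=(283,322,284,312),bottle=(220,272,415,445)).items(): print(n,(d[r[0]:r[1],r[2]:r[3]]>30).mean().round(3))
t=capture('wrist')['image']; print(get_obs()['contact_force'].round(2),get_obs()['tool_pos'].round())
E
```

```text
time: 19.35
tool_pos: [429.7, -262.1, 279.2]
tcp_rot: [-3.141, 0.508, -2.992]
contact_force: [-0.4, 0.1, -0.1]
grip_width: 59.7
finger_force: 0.0
time: 19.85
tool_pos: [395.3, -267.9, 342.9]
tcp_rot: [-3.138, 0.509, -2.991]
contact_force: [0.9, -1.4, 0.5]
grip_width: 59.6
finger_force: 0.0
[(np.float64(0.0), np.float64(0.0)), (np.float64(0.09), np.float64(-0.41)), (np.float64(-0.03), np.float64(-0.45)), (np.float64(-0.15), np.float64(-0.71)), (np.float64(-0.6), np.float64(-0.58)), (np.float64(-0.91), np.float64(-0.61)), (np.float64(-0.86), np.float64(-0.21))]
((-0.7007719314664875, -0.2241462958085947), 0.7376837925116221)
flask 0.0
tumbler 0.0
bottle 0.0
[-0.48 -0.16  0.06] [ 396. -267.  341.]
```

The arm is clear, the bystanders haven't moved, and the pan sways only slightly. I'll let it settle, confirm and hand in.

```bash
for i in 1 2 3 4 5; do python3 -m inch '[0,0,0,0,0,0,-0.3,0,0,0,0,0,0,-0.3,0,0,0,0,0,0,-0.3,0,0,0,0,0,0,-0.3,0,0,0,0,0,0,-0.3,0,0,0,0,0,0,-0.3,0,0,0,0,0,0,-0.3,0,0,0,0,0,0,-0.3,0,0,0,0,0,0,-0.3,0,0,0,0,0,0,-0.3]' | head -1; done
python3 - <<'E'
from h import *
I=[np.float32(capture('scene')['image'].mean(2)) for i in range(16)]
m=[np.round(cv2.phaseCorrelate(I[0][190:245,180:240],x[190:245,180:240])[0],2).tolist() for x in I[::2]]; print(m)
from plant import close_job
if np.ptp(np.array(m),0).max()<1.5: print(close_job())
E
```

```text
time: 21.78
time: 22.62
time: 23.45
time: 24.28
time: 25.12
[[0.0, 0.0], [0.13, -0.17], [0.19, -0.36], [0.18, -0.54], [0.17, -0.58], [0.0, -0.62], [-0.1, -0.66], [-0.25, -0.73]]
the job is handed in; nothing more can be done
None
```

I hung the pan from the balance ring by its hook with the jar upright in it, let go at about zero residual load, and handed the job in at about 26 s; it was swaying under 1 px in the scene camera then, the flask, tumbler and bottle showed no change in the camera, and no verdict was returned.

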